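Tip the lens tray, load the dryer and wind its timer

ROBOT

A 6-joint arm with a two-finger parallel gripper is mounted at the origin on the work surface. World frame = base frame: x ahead of the robot, y to its left, z up, the work surface at z = 0. Lengths are in m, angles in rad, forces in N, time in s.
With the tool pointing down it reaches from about 0.4 to 0.925 m from the base axis. Payload 12.5 kg.
Tool frame: the origin (TCP) lies at the very end of the fingers, on their centre line; the grasp point (between the pads) lies 19 mm behind it (arm.grasp_offset is the distance from the TCP to the grasp point, in m); z points along the fingers, y is the line along which they close (so a half turn about z gives the same grasp; the last joint's range is limited). The gripper opens to 95 mm and grips with 3 to 60 N. Pads are 20 mm wide; open, the fingers measure 119 mm over their backs; the gripper's body (75 mm by 180 mm) begins 59 mm behind the grasp point.
Start: joints at [-1.307, 0.491, 1.559, -0, 1.092, -0.106], TCP at [0.226, -0.583, 0.215] pointing down, gripper open.
Joint ranges: [-3.1, 3.1], [-0.84, 2.19], [0.05, 2.79], [-1.13, 4.28], [0.06, 2.93], [-2.69, 2.69]. Speed limits (rad/s): [2.22, 2.22, 2.79, 3.14, 3.14, 3.14].

INTERFACE

Orientations are given as a rotation vector (axis times angle).
In Python, from workcell import arm, kinematics, optics gives the robot as it stands. The module is installed in compiled form; this text tells all that it offers. Calls block until the motion is done:
- arm.move_ptp(position, orientation): joint-space move of the TCP to a pose.
- arm.line_to(position, ori=None, v=0.15, f_stop=None): straight line of the TCP; ori=None keeps the orientation; v is the mean speed in m/s. With f_stop (N) it stops when the force on the tool has changed by that much, and returns True; else False.
- arm.movej(angles): joint-space move.
- arm.open_jaws() and arm.close_gripper(grip_force=None): open the fingers fully, or close them until they stop; grip_force is the grip in N (None keeps the last).
- arm.sleep(seconds).
- kinematics.ik(position, orientation): joint angles nearest the present ones, or None.
- arm.sense(): the state.
- optics.snapshot(name): name is "scene" or "top" or "wrist"; returns a dict with "color" (384x512x3 uint8, red, green, blue), "depth" (384x512 float32, m along the optical axis (not along the pixel's ray), 0 where there is no reading), "fovy" (degrees; the focal length in pixels is half the picture's height over the tangent of half this angle, whatever the lens; pixels are square), "cx", "cy" (the principal point, pixels), "extrinsics" (4x4, takes a point from world to camera coordinates). Camera axes: x right, y down, z forward; pixel columns grow to the right and rows downward; lengths in m; the calibration is good to about 2 mm. A picture is of the moment at which its call begins.
A pose or a line that the arm cannot do raises arm.MotionError and nothing moves.
- arm.job_done(): hands the job in; it is judged then, once.
The state is a dict: "t": time; "joints": joint angles; "dq": joint speeds; "joint_torque": joint torques, N m; "tool_pos": TCP position; "orientation": TCP orientation; "contact_force": force on the tool from outside, world axes, zero at the start; "torque": the same for the moment, N m; "opening": finger opening in m; "gripper_force": force on a finger pad.
Only numpy, scipy, OpenCV 4.12 (cv2) and the standard library are available. Lean on these libraries where they do the work, as an engineer would, in place of code of your own. Each camera call takes 0.05 s, during which the arm holds its last target. There are 200 camera calls.

TASK

The rinsed flat lenses are lying under the wire guard of the tipping tray: raise the tray by the bar at its back until all of them have slid down to the stops at its front edge, then lower it level again. Lay every lens flat, not overlapping, in the open drawer of the green bench dryer, then push the drawer fully shut, and after that wind the brass timer key on top of the dryer clockwise until it is fully wound. Leave the other things on the bench alone.

Things in the scene. Friction and masses are not known exactly. Their poses are not given: they have to be found in the camera images.
- stand: Fixed steel stand of the white tipping tray; origin on the bench under the middle of the tray's front edge; x towards the tray's back (away from the robot, some yaw), y across. The tray is 214 mm wide, 195 mm long, walls 30 mm (58 mm above the bench). Three lanes 66 mm wide, middles at y = +70, 0, -70 mm, parted by ribs 14 mm above the tray floor.
- tray_hinge (a point): Middle of the tray's hinge line, at its front (low) edge, 24 mm above the bench, axes as stand; does not move. The tray tips about this y axis.
- tray_stop (a point): On the tray floor at the inner face of the front stops; moves with the tray: x back along the floor, y across, z up. Floor 28 mm above the bench when level. Stops are 14 mm high, 4 mm thick, with a 36 mm gap in the middle of each lane: a finger fits down beyond the front edge there, the other inside the lane. A lens at rest there has its middle 22 to 32 mm behind them.
- tray_guard (a point): Middle of the front wire of the guard: six steel wires across the tray, 27 mm above its floor, from 94 to 190 mm behind the front edge. The front 90 mm of the tray is open above. Moves with the tray.
- tray_bar (a point): Middle of the tray's handle bar: round steel bar 10 mm thick, 120 mm long, along the tray's y; 228 mm behind and 30 mm above the hinge line when level (54 mm above the bench), 33 mm behind the back wall; moves with the tray. It can be pinched from above, fingers closing front to back, and turns between the fingers as it is raised about the hinge line.
- tray (a joint): Tip angle of the tray, rad: 0 level (resting), grows as the back is raised, at most 0.75. Its own weight (about 0.7 kg) lowers it when let go. The lenses start to slide at about 0.25 to 0.35 rad and slide briskly at 0.5.
- lens0: A flat lens in a thin dark metal cell: disc 60 mm across, 8 mm thick, about 60 g; origin at the centre of its underside, z along its axis. All lenses are alike, one to a lane at first, under the wire guard, 125 to 150 mm behind the front edge; one may be absent (None).
- lens1: A flat lens in a thin dark metal cell: disc 60 mm across, 8 mm thick, about 60 g; origin at the centre of its underside, z along its axis. Like lens0.
- lens2: A flat lens in a thin dark metal cell: disc 60 mm across, 8 mm thick, about 60 g; origin at the centre of its underside, z along its axis. Like lens0.
- drawer_front (a point): Middle of the outer face of the drawer's green front panel (234 mm wide, 50 mm high, 8 mm thick, its top 54 mm above the bench); moves with the drawer. -x is the way the drawer comes out (towards the robot, give or take some yaw), +x the way it is pushed shut, z up.
- dryer: Green steel bench dryer, fixed: a box 160 mm deep, 240 mm wide, 66 mm high. Origin on the bench 125 mm in front of the middle of its front face; x points to its back (away from the robot, some yaw).
- drawer_floor (a point): Point on the drawer's floor, 10 mm above the bench, 62 mm behind drawer_front, moving with the drawer, axes as drawer_front. The floor inside is 214 mm in y and goes from 54 mm in front of this point to 83 mm behind it; side walls 30 mm high. With the drawer out, only what is in front of the dryer's face (about 55 to 63 mm behind this point) is open above.
- drawer (a joint): How far the drawer is out, m: 0 fully shut, at most 0.118; starts at 0.110 to 0.118. About 1.5 N of friction.
- key_grip (a point): On the upright axis of the timer key, at the middle of its flat brass wing, 114 mm above the bench, 95 mm behind the dryer's front face. The wing is 56 mm long (this point's x, turns with the key), 10 mm thick (y), and reaches from 93 to 131 mm above the bench. Below it a round dial plate 88 mm across, top 78 mm above the bench.
- key (a joint): How far the timer key is wound, rad: starts 0 to 0.7, grows clockwise seen from above, stop at 6.2 (fully wound). The spring resists with up to about 0.3 N m, and the key stays where it is left.
- oil: Bystander: amber oil bottle 56 mm across, 130 mm high, origin under its middle.
- driver: Bystander: screwdriver lying on the bench; origin under its middle, along its x.
- cup: Bystander: steel cup 72 mm across, 85 mm high, origin under its middle.
Not all that is in view belongs to the job. What is shaped like the lens0 but orange is not meant. What is shaped like the lens2 but brown is not meant.

How it is judged:
On the way, in this order (a step that is already met when the one before it is completed fails the run):
1. the tray has been tipped up (over 0.3 rad) (value of joint tray above 0.3 rad), for 0.1 s.
2. the tray is level again (within 0.05 rad) and every lens not yet in the drawer has slid down to the front stops (middle within 50 mm of them) (value of joint tray below 0.05 rad and ((x of lens0 in the frame of tray_stop between 0 and 0.05 m and y of lens0 in the frame of tray_stop between -0.11 and 0.11 m and z of lens0 in the frame of tray_stop below 0.012 m) or (x of lens0 in the frame of drawer_floor between -0.055 and 0.085 m and y of lens0 in the frame of drawer_floor between -0.1 and 0.1 m and z of lens0 in the frame of drawer_floor between -0.004 and 0.005 m and angle between lens0's own z axis and vertical below 0.12 rad)) and ((x of lens1 in the frame of tray_stop between 0 and 0.05 m and y of lens1 in the frame of tray_stop between -0.11 and 0.11 m and z of lens1 in the frame of tray_stop below 0.012 m) or (x of lens1 in the frame of drawer_floor between -0.055 and 0.085 m and y of lens1 in the frame of drawer_floor between -0.1 and 0.1 m and z of lens1 in the frame of drawer_floor between -0.004 and 0.005 m and angle between lens1's own z axis and vertical below 0.12 rad)) and ((x of lens2 in the frame of tray_stop between 0 and 0.05 m and y of lens2 in the frame of tray_stop between -0.11 and 0.11 m and z of lens2 in the frame of tray_stop below 0.012 m) or (x of lens2 in the frame of drawer_floor between -0.055 and 0.085 m and y of lens2 in the frame of drawer_floor between -0.1 and 0.1 m and z of lens2 in the frame of drawer_floor between -0.004 and 0.005 m and angle between lens2's own z axis and vertical below 0.12 rad))), for 0.2 s.
3. every lens lies flat on the drawer floor and is let go (x of lens0 in the frame of drawer_floor between -0.055 and 0.085 m and y of lens0 in the frame of drawer_floor between -0.1 and 0.1 m and z of lens0 in the frame of drawer_floor between -0.004 and 0.005 m and angle between each of lens0, lens1, lens2's own z axis and vertical below 0.12 rad and x of lens1 in the frame of drawer_floor between -0.055 and 0.085 m and y of lens1 in the frame of drawer_floor between -0.1 and 0.1 m and z of lens1 in the frame of drawer_floor between -0.004 and 0.005 m and x of lens2 in the frame of drawer_floor between -0.055 and 0.085 m and y of lens2 in the frame of drawer_floor between -0.1 and 0.1 m and z of lens2 in the frame of drawer_floor between -0.004 and 0.005 m and contact force between each of lens0, lens1, lens2 and the fingers below 0.1 N and linear speed of each of lens0, lens1, lens2 below 0.02 m/s), for 0.3 s.
4. the drawer is pushed shut (within 8 mm) with the lenses in it (value of joint drawer below 0.008 m and x of lens0 in the frame of drawer_floor between -0.055 and 0.085 m and y of lens0 in the frame of drawer_floor between -0.1 and 0.1 m and z of lens0 in the frame of drawer_floor between -0.004 and 0.005 m and angle between each of lens0, lens1, lens2's own z axis and vertical below 0.12 rad and x of lens1 in the frame of drawer_floor between -0.055 and 0.085 m and y of lens1 in the frame of drawer_floor between -0.1 and 0.1 m and z of lens1 in the frame of drawer_floor between -0.004 and 0.005 m and x of lens2 in the frame of drawer_floor between -0.055 and 0.085 m and y of lens2 in the frame of drawer_floor between -0.1 and 0.1 m and z of lens2 in the frame of drawer_floor between -0.004 and 0.005 m), for 0.3 s.
5. the key is wound to beyond 5.9 rad while the drawer is shut (value of joint drawer below 0.008 m and value of joint key above 5.9 rad), for 0.3 s.
At the end, for the whole second after the job is handed in: Every lens present lies flat (within 0.12 rad, underside within 5 mm of the floor, so none on top of another) at rest in the drawer; the drawer is shut within 8 mm; the key is wound beyond 5.9 rad of its 6.2; the tray is level within 0.05 rad (all of step 5 and value of joint tray below 0.05 rad and x of lens0 in the frame of drawer_floor between -0.055 and 0.085 m and y of lens0 in the frame of drawer_floor between -0.1 and 0.1 m and z of lens0 in the frame of drawer_floor between -0.004 and 0.005 m and angle between each of lens0, lens1, lens2's own z axis and vertical below 0.12 rad and x of lens1 in the frame of drawer_floor between -0.055 and 0.085 m and y of lens1 in the frame of drawer_floor between -0.1 and 0.1 m and z of lens1 in the frame of drawer_floor between -0.004 and 0.005 m and x of lens2 in the frame of drawer_floor between -0.055 and 0.085 m and y of lens2 in the frame of drawer_floor between -0.1 and 0.1 m and z of lens2 in the frame of drawer_floor between -0.004 and 0.005 m and linear speed of each of lens0, lens1, lens2 below 0.02 m/s); the robot touches nothing.
It fails at once if a bystander (oil) is moved more than 30 mm (distance of oil from where it was at the start of the episode above 0.03 m).
It fails at once if a bystander (driver) is moved more than 30 mm (distance of driver from where it was at the start of the episode above 0.03 m).
It fails at once if a bystander (cup) is moved more than 30 mm (distance of cup from where it was at the start of the episode above 0.03 m).
Of lens0, lens1, lens2 only 2 to 3 are there at a start; the rules pass over those that are not, and their reading is None.
At some moment in a run one of lens0, lens1, lens2 may be knocked a few centimetres aside while the robot is not near it.
Once in a run the grip may slacken for a moment while it holds something.
It also fails if it takes over 208 s, if anything falls off the work surface, if the arm or the gripper's body presses on something with over 40 N, if the wrist force passes 120 N, or if a joint passes its speed limit or range.

## Working session

There is one attempt and no reset: what is moved stays moved. The work goes in short steps, each a Python script; the robot and the scene stay as the last script left them, time stands still between calls to the robot, and variables do not carry over. Pictures are saved under pics/ and viewed, at most 14 in all, crops included, and the job is handed in when it is done.

```bash
mkdir -p pics; cat > h.py <<'E'
import numpy as np, cv2
from workcell import arm, kinematics, optics
from scipy.spatial.transform import Rotation as R
def snap(n):
    s=optics.snapshot(n); s['f']=s['color'].shape[0]/2/np.tan(np.radians(s['fovy'])/2); return s
def cloud(s):
    h,w=s['depth'].shape; u,v=np.meshgrid(np.arange(w),np.arange(h)); d=s['depth']
    P=np.stack([(u-s['cx'])/s['f']*d,(v-s['cy'])/s['f']*d,d],-1)
    E=s['extrinsics']; return np.where(d[...,None]>0,(P-E[:3,3])@E[:3,:3],np.nan)
def ray(s,u,v,z):
    E=s['extrinsics']; o=-E[:3,:3].T@E[:3,3]
    d=E[:3,:3].T@np.array([(u-s['cx'])/s['f'],(v-s['cy'])/s['f'],1.]); return o+d*(z-o[2])/d[2]
def save(s,name,crop=None,k=1):
    im=s['color'][...,::-1]
    if crop: a,b,c,d=crop; im=im[b:d,a:c]
    cv2.imwrite('pics/'+name+'.png',cv2.resize(im,None,fx=k,fy=k,interpolation=cv2.INTER_CUBIC))
def down(yaw):  # tool down; tool y (closing line) at angle yaw in world xy
    y=np.array([np.cos(yaw),np.sin(yaw),0]); z=np.array([0,0,-1.]); x=np.cross(y,z)
    return R.from_matrix(np.stack([x,y,z],1)).as_rotvec()
E
python3 - <<'E'
from h import *
for n in('top','scene'):
    s=snap(n); save(s,n+'0',k=1.5); np.savez('/tmp/'+n,**s)
    print(n,s['f'],s['cx'],s['cy'],s['extrinsics'].round(3).tolist())
E
```

```text
top 359.29610158707584 255.43884973088754 191.91900115249973 [[0.02, -1.0, -0.017, -0.001], [-0.996, -0.018, -0.093, 0.601], [0.092, 0.019, -0.996, 1.108], [0.0, 0.0, 0.0, 1.0]]
scene 461.7960312548468 250.57975748923576 194.25616868483505 [[0.322, 0.947, -0.009, -0.199], [0.791, -0.274, -0.547, -0.422], [-0.521, 0.169, -0.837, 1.899], [0.0, 0.0, 0.0, 1.0]]
```

View pics/top0.png

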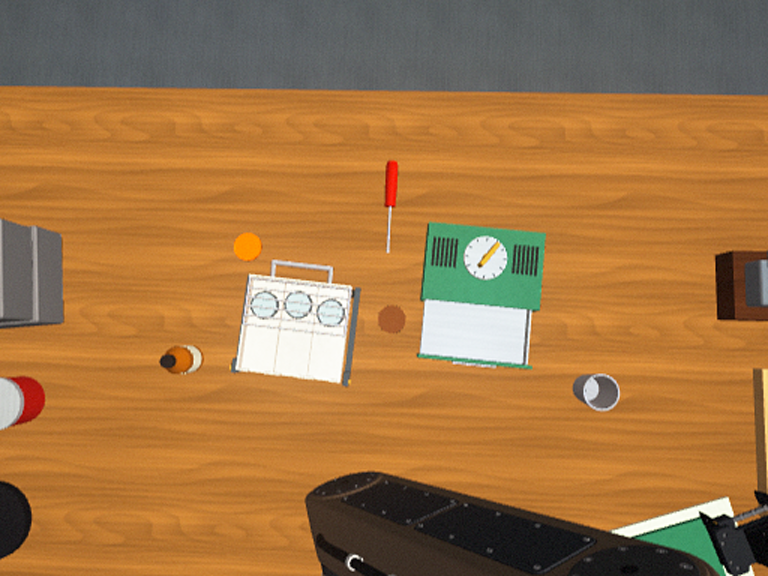

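View pics/scene0.png

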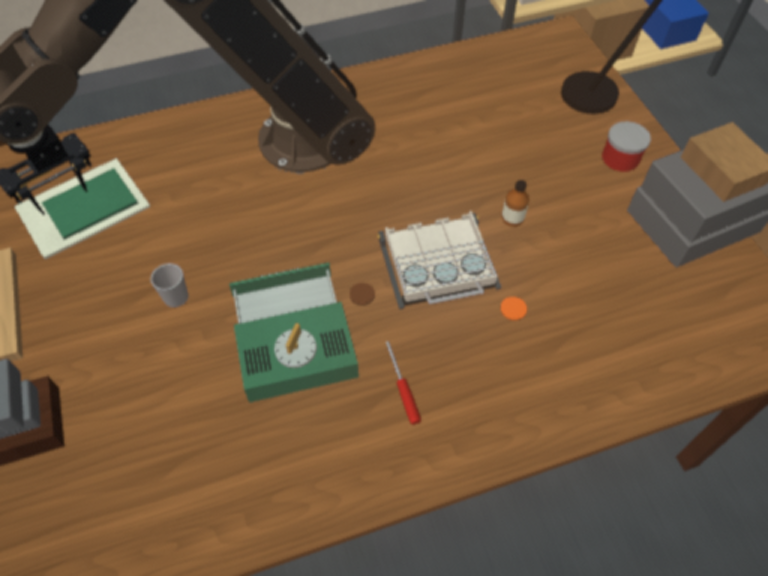

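The top picture (768 px wide) shows three lenses under the guard at (265,304), (298,305) and (331,312), and the bar at (302,266). The dryer is at (485,265), its drawer front at (474,362) and the key at (487,257). The bottle, cup and driver are well clear; the brown disc (391,319) and the orange one (247,246) aren't part of the job.

```bash
cat > m.py <<'E'
from h import *
s=dict(np.load('/tmp/top.npz')); P=cloud(s); c=s['color'].astype(int); hsv=cv2.cvtColor(s['color'],cv2.COLOR_RGB2HSV)
v,u=np.mgrid[:384,:512]
def rect(m,z,name):
    m=cv2.morphologyEx(m.astype(np.uint8),cv2.MORPH_OPEN,np.ones((3,3)))
    n,l,st,_=cv2.connectedComponentsWithStats(m); k=1+st[1:,4].argmax(); vv,uu=np.where(l==k)
    pts=np.array([ray(s,a,b,z)[:2] for a,b in zip(uu,vv)],np.float32)
    r=cv2.minAreaRect(pts); print(name,len(uu),'c',np.round(r[0],4),'size',np.round(r[1],3),'ang',round(r[2],2)); print(cv2.boxPoints(r).round(3).tolist()); return r
green=(hsv[...,0]>60)&(hsv[...,0]<90)&(hsv[...,1]>90)&(v<280)
print('green z',np.nanpercentile(P[...,2][green],[10,50,90]).round(3))
reg=(u>275)&(u<370)&(v>140)&(v<205)
rect((P[...,2]>.055)&reg,.066,'dryer top')
rect((green&(v>225)),.054,'drawer front')
tr=(u>150)&(u<245)&(v>165)&(v<262)
rect(tr&(P[...,2]>.018)&(v>181),.05,'tray')
bar=(u>178)&(u<225)&(v>168)&(v<184)&(P[...,2]>.03); 
print('bar z',np.nanmedian(P[bar],0).round(4))
yel=(hsv[...,0]>12)&(hsv[...,0]<30)&(hsv[...,1]>100)&reg
rect(yel,.131,'key top'); print('key z',np.nanpercentile(P[...,2][yel],[10,50,90]).round(3))
print('fp',np.nanmedian(P[green&(v>230)],0).round(3))
for a,b in((265,304),(298,305),(331,312)): print('lens',ray(s,a/1.5,b/1.5,.036).round(3),P[int(b/1.5),int(a/1.5)].round(3))
save(s,'topcrop',(150,140,370,262),3.6)
E
python3 m.py
```

```text
green z [0.062 0.065 0.068]
dryer top 4044 c [ 0.6491 -0.1926] size [0.24 0.16] ang 85.24
[[0.5590000152587891, -0.3050000071525574], [0.718999981880188, -0.3190000057220459], [0.7390000224113464, -0.07999999821186066], [0.5789999961853027, -0.06700000166893005]]Traceback (most recent call last):
  File "m.py", line 13, in <module>
    rect((green&(v>225)),.054,'drawer front')
    ~~~~^^^^^^^^^^^^^^^^^^^^^^^^^^^^^^^^^^^^^
  File "m.py", line 6, in rect
    n,l,st,_=cv2.connectedComponentsWithStats(m); k=1+st[1:,4].argmax(); vv,uu=np.where(l==k)
                                                      ~~~~~~~~~~~~~~~^^
ValueError: attempt to get argmax of an empty sequence
```

```bash
sed -i 's/np.ones((3,3))/np.ones((2,2))/; s/(v>225)),.054/(v>225)\&(u>250)\&(u<380)),.054/' m.py; sed -i "s/^    m=cv2.morph/    m=m if name in('drawer front','key top') else cv2.morph/; s/WithStats(m)/WithStats(np.uint8(m))/" m.py
python3 m.py
```

```text
green z [0.062 0.065 0.068]
dryer top 4044 c [ 0.6461 -0.1957] size [0.24 0.16] ang 85.23
[[0.5559999942779541, -0.30799999833106995], [0.7160000205039978, -0.32199999690055847], [0.7360000014305115, -0.08299999684095383], [0.5759999752044678, -0.07000000029802322]]
drawer front 140 c [ 0.4537 -0.1764] size [0.232 0.006] ang 85.49
[[0.44200000166893005, -0.2919999957084656], [0.4480000138282776, -0.2919999957084656], [0.4659999907016754, -0.061000000685453415], [0.46000000834465027, -0.061000000685453415]]
tray 4611 c [0.5198 0.1854] size [0.249 0.223] ang 84.39
[[0.3970000147819519, 0.07199999690055847], [0.6190000176429749, 0.050999999046325684], [0.6430000066757202, 0.2980000078678131], [0.42100000381469727, 0.3199999928474426]]
bar z [0.6423 0.188  0.057 ]
key top 1767 c [ 0.6517 -0.1838] size [0.183 0.269] ang 0.9
[[0.5580000281333923, -0.050999999046325684], [0.5619999766349792, -0.3199999928474426], [0.7459999918937683, -0.31700000166893005], [0.7409999966621399, -0.04800000041723251]]
key z [-0.003 -0.     0.003]
fp [ 0.453 -0.177  0.053]
lens [0.562 0.258 0.036] [0.564 0.259 0.037]
lens [0.561 0.188 0.036] [0.562 0.19  0.04 ]
lens [0.548 0.119 0.036] [0.548 0.121 0.034]
```

View pics/topcrop.png

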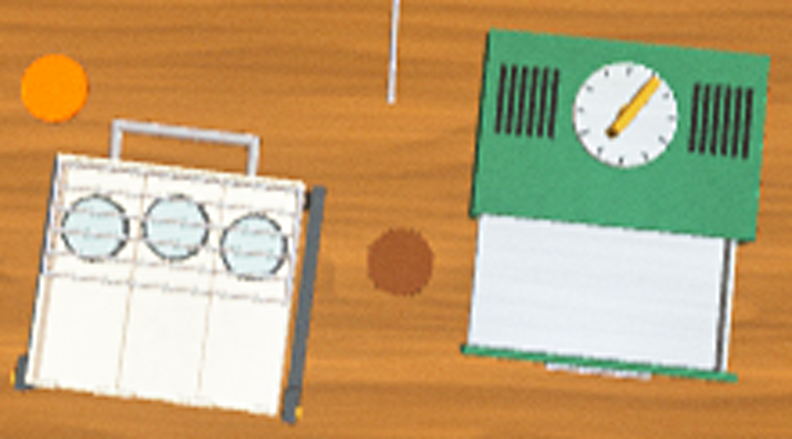

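The crop shows the back-wall corners at about (57,152) and (306,184), the front corners at about (20,385) and (280,418), the bar from (115,122) to (258,138), and the key wing from (611,132) to (658,78). The drawer is empty.

```bash
python3 - <<'E'
from h import *
s=dict(np.load('/tmp/top.npz'))
r=lambda u,v,z: ray(s,150+u/3.6-.36,140+v/3.6-.36,z)
bl,br,fl,fr=r(57,152,.058),r(306,184,.058),r(26,386,.058),r(280,418,.058)
b1,b2=r(113,122,.057),r(260,138,.057)
for n,p in zip(('bl','br','fl','fr','b1','b2'),(bl,br,fl,fr,b1,b2)): print(n,p.round(4))
an=lambda d: np.degrees(np.arctan2(d[1],d[0])).round(2)
print('yaw back',an(bl-br)-90,'bar',an(b1-b2)-90,'sides',an(bl-fl),an(br-fr),'w',np.linalg.norm(bl-br),'bar',np.linalg.norm(b1-b2),'len',np.linalg.norm(bl-fl),np.linalg.norm(br-fr))
k1,k2=r(611,132,.131),r(658,78,.131); print('key',(k1+k2)/2,an(k2-k1),np.linalg.norm(k2-k1))
x=np.array([np.cos(np.radians(-4.76)),np.sin(np.radians(-4.76)),0]); print('key exp',np.array([.5694,-.186,0])+.095*x)
# IK at bar for tilt/yaw
bm=(b1+b2)/2; bm[2]=.054
for yaw in(-5,-8):
  X=np.array([np.cos(np.radians(yaw)),np.sin(np.radians(yaw)),0]);Z=np.array([0,0,1.])
  for th in(30,40):
    t=np.radians(th); d=-np.sin(t)*X-np.cos(t)*Z
    for sg in(1,-1):
      c=sg*(-np.cos(t)*X+np.sin(t)*Z); Rm=np.stack([np.cross(c,d),c,d],1); 
      for p in(bm,bm-.1*d,bm+[-.06,0,.11]): q=kinematics.ik(p+.01*d,R.from_matrix(Rm).as_rotvec()); print(yaw,th,sg,None if q is None else np.round(q,2))
E
```

```text
bl [0.6245 0.2897 0.058 ]
br [0.6007 0.0745 0.058 ]
fl [0.4246 0.3075 0.058 ]
fr [0.4024 0.0914 0.058 ]
b1 [0.6515 0.2426 0.057 ]
b2 [0.6398 0.1152 0.057 ]
yaw back -6.299999999999997 bar -5.230000000000004 sides -5.07 -4.88 w 0.21655855959106346 bar 0.12797108635205942 len 0.2006602534314285 0.1990134897246411
key [ 0.66210635 -0.19272199  0.131     ] -40.17 0.05799192105389175
key exp [ 0.66407235 -0.1938833   0.        ]
-5 30 1 None
-5 30 1 None
-5 30 1 None
-5 30 -1 [0.13 0.94 1.22 0.11 1.5  0.18]
-5 30 -1 [0.12 0.92 1.   0.1  1.73 0.19]
-5 30 -1 [0.14 0.74 1.34 0.11 1.57 0.2 ]
-5 40 1 None
-5 40 1 None
-5 40 1 None
-5 40 -1 [0.12 1.02 1.1  0.13 1.71 0.18]
-5 40 -1 [0.1  1.05 0.82 0.13 1.97 0.2 ]
-5 40 -1 [0.13 0.82 1.25 0.14 1.76 0.19]
-8 30 1 None
-8 30 1 None
-8 30 1 None
-8 30 -1 [0.12 0.93 1.23 0.13 1.49 0.22]
-8 30 -1 [0.11 0.92 1.01 0.12 1.72 0.23]
-8 30 -1 [0.13 0.74 1.35 0.13 1.56 0.23]
-8 40 1 None
-8 40 1 None
-8 40 1 None
-8 40 -1 [0.11 1.01 1.11 0.16 1.7  0.21]
-8 40 -1 [0.09 1.04 0.83 0.16 1.95 0.24]
-8 40 -1 [0.12 0.81 1.26 0.17 1.75 0.23]
```

```bash
cat >> h.py <<'E'
yt=np.radians(-5.2); TX=np.array([np.cos(yt),np.sin(yt),0]); TY=np.array([-np.sin(yt),np.cos(yt),0]); Z=np.array([0,0,1.])
H=np.array([.417,.1996,.024]); BAR=H+.228*TX+.030*Z
yd=np.radians(-4.76); DX=np.array([np.cos(yd),np.sin(yd),0]); DY=np.array([-np.sin(yd),np.cos(yd),0])
DF=np.array([.5694,-.186,0]); KEY=DF+.095*DX
th=np.radians(36); bd=-np.sin(th)*TX-np.cos(th)*Z; bc=np.cos(th)*TX-np.sin(th)*Z
BO=R.from_matrix(np.stack([np.cross(bc,bd),bc,bd],1)).as_rotvec()
def st(): 
    s=arm.sense(); print('t',round(s['t'],1),'p',np.round(s['tool_pos'],4),'F',np.round(s['contact_force'],1),'op',round(s['opening'],4),'gf',round(s['gripper_force'],1)); return s
E
python3 - <<'E'
from h import *
arm.line_to([.226,-.583,.40],v=.3)
arm.move_ptp([.5,.0,.40],down(0))
arm.move_ptp(BAR-.14*bd,BO)
print(arm.line_to(BAR+.010*bd,v=.12,f_stop=8)); st()
arm.close_gripper(15); s=st(); T0=s['tool_pos']
r=np.hypot(.228,.030); p0=np.arctan2(.030,.228)
pos=lambda a: T0+r*((np.cos(p0+a)-np.cos(p0))*TX+(np.sin(p0+a)-np.sin(p0))*Z)
for a in np.arange(.06,.541,.06): arm.line_to(pos(a),v=.08)
st(); arm.sleep(1.0)
s=snap('top'); save(s,'tip',(150,140,260,262),4)
np.save('/tmp/T0',T0)
E
```

```text
False
t 6.0 p [0.6387 0.1794 0.0464] F [-0.1  0.2 -0.3] op 0.0954 gf 0.0
t 7.3 p [0.6379 0.1795 0.0461] F [-3.7 -1.1  2.2] op 0.0098 gf 15.0
t 10.2 p [0.5909 0.1837 0.1591] F [ 7.8 -1.   2.5] op 0.0094 gf 15.0
```

View pics/tip.png

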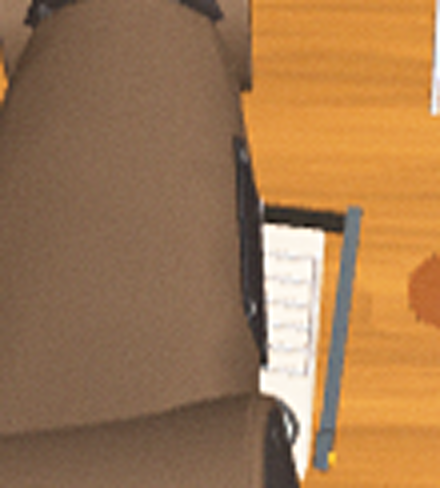

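The arm hides most of the tray, but the tray is clearly tipped and the strip of the right lane under the guard is clear. I'll lower it, back off and check the lenses.

```bash
python3 - <<'E'
from h import *
T0=np.load('/tmp/T0.npy'); r=np.hypot(.228,.030); p0=np.arctan2(.030,.228)
pos=lambda a: T0+r*((np.cos(p0+a)-np.cos(p0))*TX+(np.sin(p0+a)-np.sin(p0))*Z)
for a in np.arange(.48,-.001,-.06): arm.line_to(pos(a),v=.08)
st(); arm.open_jaws(); arm.line_to(BAR-.14*bd,v=.2); arm.move_ptp([.45,.0,.40],down(0)); st()
s=snap('top'); np.savez('/tmp/top2',**s); save(s,'lvl',(140,130,270,270),4)
E
```

```text
t 14.2 p [0.6375 0.1796 0.0467] F [-5.2 -3.3 -3.6] op 0.0096 gf 15.0
t 18.0 p [4.507e-01 1.000e-04 3.995e-01] F [ 0.3 -0.3 -0.5] op 0.0948 gf 0.0
```

View pics/lvl.png

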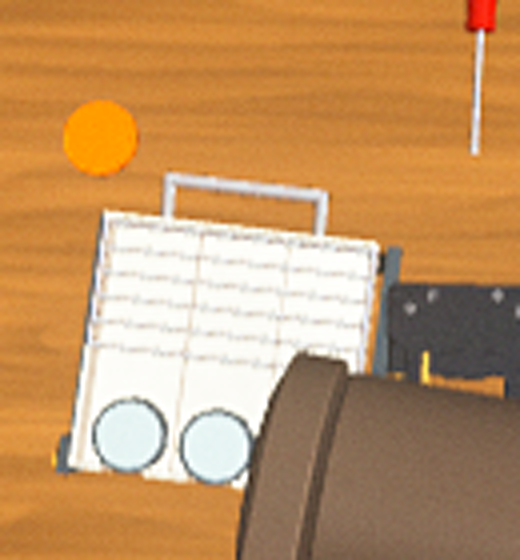

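The tray is level, with the left lens at (129,435) and the middle one at (217,446) at the stops; the arm hides the right one. I'll park the arm aside, measure all three and pick the first.

```bash
cat >> h.py <<'E'
def park(): arm.move_ptp([.30,-.45,.42],down(0))
def lenses(s,z,box):
    """pale-blue discs in pixel box -> world centres at plane z, and diameters"""
    c=s['color'].astype(int); m=((c[...,2]-c[...,0])>10)&(c[...,2]>150); M=np.zeros_like(m); a,b,e,d=box; M[b:d,a:e]=m[b:d,a:e]
    M=cv2.morphologyEx(M.astype(np.uint8),cv2.MORPH_OPEN,np.ones((3,3))); out=[]
    for k in cv2.findContours(M,cv2.RETR_EXTERNAL,cv2.CHAIN_APPROX_NONE)[0]:
        if cv2.contourArea(k)<80: continue
        (u,v),r=cv2.minEnclosingCircle(k); o=ray(s,u,v,z); out.append((o,2*np.linalg.norm(ray(s,u+r,v,z)-o),cv2.contourArea(k)))
    return out
def tray_xy(p): q=p-H-.004*TX; return np.array([q@TX,q@TY])
def drw_xy(p,out=.112): q=p-(DF-(out+.008-.062)*DX); return np.array([q@DX,q@DY])
E
python3 - <<'E'
from h import *
park(); s=snap('top'); np.savez('/tmp/top3',**s)
for o,d,a in lenses(s,.036,(150,140,245,262)): print(o.round(4),'dia',round(d,3),a,'tray',tray_xy(o).round(4))
st()
for yaw in (yt,yt+np.pi,yd+np.pi/2,yd-np.pi/2):
  for p in ([.44,.2,.035],[.51,-.18,.03]):
    q=kinematics.ik(p,down(yaw)); print(np.round(yaw,2),p,None if q is None else np.round(q,2))
E
```

```text
[0.437  0.1327 0.036 ] dia 0.054 179.5 tray [ 0.022  -0.0648]
[0.4421 0.1997 0.036 ] dia 0.054 173.5 tray [0.021  0.0023]
[0.4496 0.2677 0.036 ] dia 0.052 165.0 tray [0.0223 0.0708]
t 19.8 p [ 0.3007 -0.4493  0.4201] F [ 0.4  0.1 -0.2] op 0.0948 gf 0.0
-0.09 [0.44, 0.2, 0.035] [ 0.29  0.58  2.07 -0.    0.5   0.38]
-0.09 [0.51, -0.18, 0.03] [-0.46  0.63  1.93 -0.    0.58 -0.37]
3.05 [0.44, 0.2, 0.035] None
3.05 [0.51, -0.18, 0.03] None
1.49 [0.44, 0.2, 0.035] [ 0.29  0.58  2.07 -0.    0.5  -1.2 ]
1.49 [0.51, -0.18, 0.03] [-0.46  0.63  1.93 -0.    0.58 -1.95]
-1.65 [0.44, 0.2, 0.035] [ 0.29  0.58  2.07 -0.    0.5   1.94]
-1.65 [0.51, -0.18, 0.03] [-0.46  0.63  1.93 -0.    0.58  1.19]
```

```bash
cat >> h.py <<'E'
DO=.112
FL=DF-(DO+.008-.062)*DX+.010*Z   # drawer_floor
GO=down(yt); PO=down(yd+np.pi/2)
def pick(o):
    p=np.array([o[0],o[1],0])
    arm.move_ptp(p+.13*Z,GO); print('touch',arm.line_to(p+.030*Z,v=.08,f_stop=6)); st()
    arm.close_gripper(20); st(); arm.line_to(p+.13*Z,v=.12); arm.sleep(.2); s=st(); return s['opening']>.05
def place(x,y):
    p=FL+x*DX+y*DY; p[2]=0
    arm.move_ptp(p+.13*Z,PO); 
    if st()['opening']<.05: print('LOST'); return False
    arm.line_to(p+.04*Z,v=.15); print('touch',arm.line_to(p+.012*Z,v=.04,f_stop=4)); st()
    arm.open_jaws(); arm.line_to(p+.13*Z,v=.2); return True
def push(y,x1):
    a=FL-.038*DX+y*DY; b=FL+(x1-.040)*DX+y*DY; a[2]=b[2]=0
    arm.close_gripper(10); arm.line_to(a+.13*Z,v=.2); print('touch',arm.line_to(a+.0135*Z,v=.1,f_stop=6))
    print('push',arm.line_to(b+.0135*Z,v=.04,f_stop=15)); st(); arm.line_to(a+.0135*Z,v=.15); arm.line_to(a+.13*Z,v=.2); arm.open_jaws()
E
python3 - <<'E'
from h import *
if pick([.4496,.2677]) and place(.005,.044):
    park(); s=snap('top'); np.savez('/tmp/top4',**s); save(s,'a',(150,140,370,262),3.6)
    for o,d,a in lenses(s,.018,(270,195,370,250)): print(o.round(4),round(d,3),a,drw_xy(o).round(4))
E
```

```text
touch False
t 24.0 p [0.4498 0.2678 0.0304] F [-0.1 -0.6  0.6] op 0.0951 gf 0.0
t 24.7 p [0.45   0.2678 0.0301] F [ 1.9  0.5 -0.5] op 0.0592 gf 20.0
t 25.9 p [0.4494 0.2676 0.1294] F [-0.4 -0.  -0.4] op 0.0591 gf 20.0
t 27.9 p [ 0.5203 -0.1374  0.13  ] F [-0.4  0.9 -1. ] op 0.059 gf 20.0
touch True
t 29.3 p [ 0.52   -0.1377  0.0119] F [0.7 1.2 4.5] op 0.0593 gf 20.0
[ 0.5176 -0.1346  0.018 ] 0.056 189.5 [0.0021 0.0469]
```

View pics/a.png

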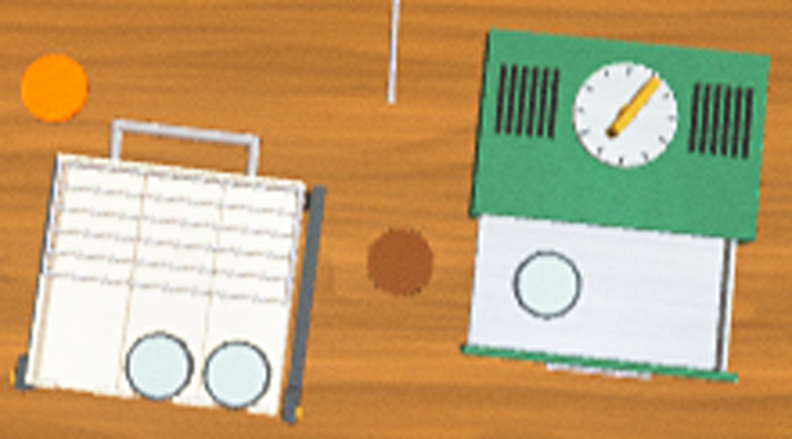

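Lens 1 lies flat in the drawer at (547,285), and the other two are still at the stops at (160,366) and (236,375). Next I push it back and move lens 2.

```bash
python3 - <<'E'
from h import *
p=FL-.038*DX+.046*DY; p[2]=.13; arm.move_ptp(p,PO)
push(.046,.045); park()
s=snap('top')
for o,d,a in lenses(s,.036,(150,140,245,262)): print(o.round(4),round(d,3),a,tray_xy(o).round(4)); best=o
if pick(best) and place(.005,-.044):
    push(-.044,.045)
    park(); s=snap('top'); np.savez('/tmp/top4',**s); save(s,'b',(150,140,370,262),3.6)
    for o,d,a in lenses(s,.018,(270,195,370,250)): print(o.round(4),round(d,3),a,drw_xy(o).round(4))
    for o,d,a in lenses(s,.036,(150,140,245,262)): print(o.round(4),round(d,3),a,tray_xy(o).round(4))
st()
E
```

```text
touch False
push False
t 38.7 p [ 0.5202 -0.1357  0.0135] F [-0.1 -0.5 -0.8] op 0.0004 gf 0.0
[0.4357 0.1343 0.036 ] 0.052 172.5 [ 0.0206 -0.0633]
[0.4429 0.2    0.036 ] 0.053 171.5 [0.0218 0.0028]
touch False
t 47.1 p [0.4431 0.2001 0.0304] F [0.5 0.2 0.4] op 0.0948 gf 0.0
t 47.8 p [0.4429 0.2    0.03  ] F [-0.   0.6  1.8] op 0.0591 gf 20.0
t 48.9 p [0.4427 0.1999 0.1294] F [ 1.2 -0.6 -0.5] op 0.0593 gf 20.0
t 51.0 p [ 0.513 -0.225  0.13 ] F [ 0.1  0.1 -1.4] op 0.0593 gf 20.0
touch True
t 52.4 p [ 0.5127 -0.2253  0.0119] F [-0.2  0.   4.3] op 0.0596 gf 20.0
touch False
push False
t 58.4 p [ 0.5128 -0.2254  0.0135] F [ 0.3  0.6 -0.2] op 0.0006 gf 0.0
[ 0.5374 -0.1076  0.018 ] 0.052 173.5 [0.0196 0.0755]
[ 0.5501 -0.2279  0.018 ] 0.055 163.5 [ 0.0422 -0.0434]
[0.4359 0.1341 0.036 ] 0.052 169.0 [ 0.0207 -0.0636]
t 62.6 p [ 0.3005 -0.4496  0.4191] F [ 0.1 -0.1 -0.2] op 0.0951 gf 0.0
```

View pics/b.png

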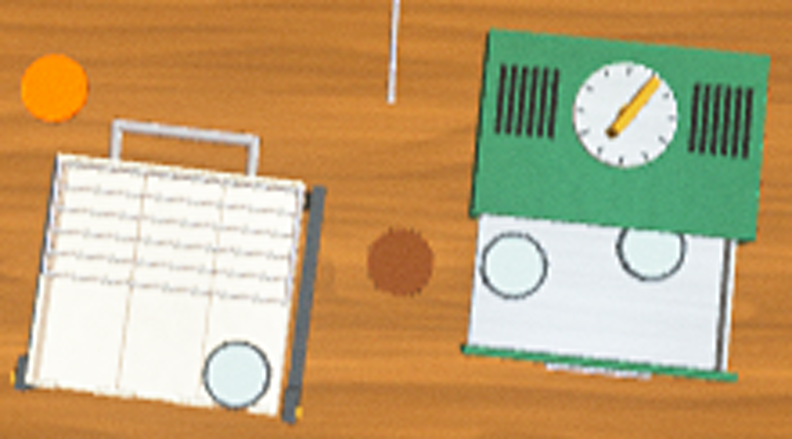

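Lens 1 was knocked sideways but still lies flat, at (513,265), and lens 2 is at (652,246). I'll place the last lens a little off-centre to keep the fingers clear of lens 1.

```bash
python3 - <<'E'
from h import *
if pick([.4358,.1342]) and place(-.018,-.010):
    park(); s=snap('top'); np.savez('/tmp/top4',**s); save(s,'c',(150,140,370,262),3.6)
    for o,d,a in lenses(s,.018,(270,195,370,250)): print(o.round(4),round(d,3),a,drw_xy(o).round(4))
st()
# key / push-shut feasibility
for k in range(-12,13):
    yaw=np.radians(k*15); q=kinematics.ik(KEY+(.125-.02)*Z,down(yaw)); print(k*15,None if q is None else round(q[5],2),end='; ')
E
```

```text
touch False
t 66.4 p [0.436  0.1342 0.0303] F [0.7 0.2 0.2] op 0.095 gf 0.0
t 67.1 p [0.4367 0.1342 0.0302] F [ 4.5 -1.1  0.5] op 0.0594 gf 20.0
t 68.3 p [0.4356 0.1342 0.1294] F [ 0.2 -0.1 -1. ] op 0.059 gf 20.0
t 70.2 p [ 0.4929 -0.1893  0.13  ] F [ 0.4 -0.5 -0.2] op 0.0591 gf 20.0
touch True
t 71.6 p [ 0.4926 -0.1895  0.0118] F [0.1 0.1 2.5] op 0.059 gf 20.0
[ 0.4962 -0.1898  0.018 ] 0.056 193.0 [-0.0146 -0.0099]
[ 0.5335 -0.106   0.018 ] 0.057 182.0 [0.0155 0.0767]
[ 0.5494 -0.2269  0.018 ] 0.054 154.5 [ 0.0415 -0.0424]
t 74.8 p [ 0.3005 -0.4496  0.419 ] F [ 0.2 -0.3 -1. ] op 0.0949 gf 0.0
-180 None; -165 2.5; -150 2.24; -135 1.98; -120 1.71; -105 1.45; -90 1.19; -75 0.93; -60 0.67; -45 0.41; -30 0.14; -15 -0.12; 0 -0.38; 15 -0.64; 30 -0.9; 45 -1.16; 60 -1.43; 75 -1.69; 90 -1.95; 105 -2.21; 120 -2.47; 135 None; 150 None; 165 None; 180 None;
```

View pics/c.png

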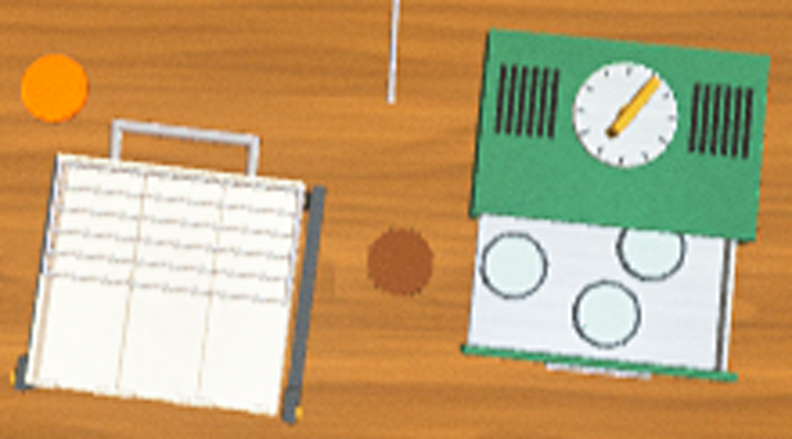

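All three lenses lie flat and apart at (513,265), (606,313) and (652,246). Now I shut the drawer.

```bash
python3 - <<'E'
from h import *
arm.close_gripper(10)
y=-.002; a=DF-(.120+.05)*DX; b=DF+.015*DX
arm.move_ptp(a+.15*Z,PO); arm.line_to(a+.032*Z,v=.15)
print('stop',arm.line_to(b+.032*Z,v=.06,f_stop=14)); s=st(); print('along',(s['tool_pos']-DF)@DX)
arm.line_to(a+.032*Z,v=.2); arm.line_to(a+.15*Z,v=.25); park(); arm.open_jaws()
s=snap('top'); np.savez('/tmp/top5',**s); save(s,'d',(250,140,370,262),4)
E
```

```text
stop True
t 80.9 p [ 0.5502 -0.1841  0.0315] F [-1.1  0.8  0.4] op 0.0008 gf 0.6
along -0.019334606552856605
```

View pics/d.png

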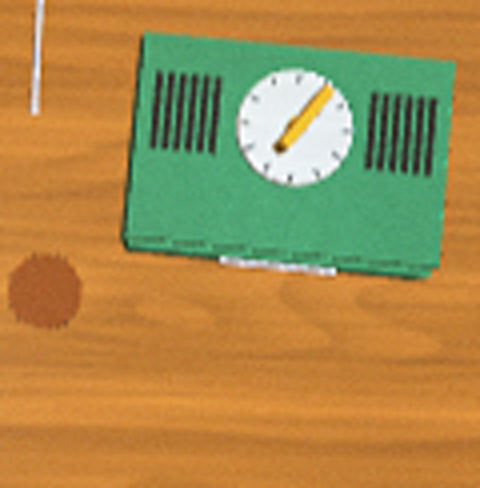

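The drawer is shut: its front panel sits about 1 mm from the closed position. The key wing is still at about −40°, so I'll wind the first half-plus turn now.

```bash
cat >> h.py <<'E'
KC=np.array([.663,-.1933,0])
def turn(dq,n,stop=None):
    j=np.array(arm.sense()['joints'])
    for i in range(n):
        q=j.copy(); q[5]+=dq*(i+1)/n; arm.movej(q); s=arm.sense(); t=s['torque'][2]
        print(f"{s['joints'][5]:.2f} tz {t:.2f} F {np.round(s['contact_force'],1)} op {s['opening']:.4f}")
        if stop and abs(t)>stop: print('STOP'); break
E
python3 - <<'E'
from h import *
arm.move_ptp(KC+.20*Z,down(np.radians(50))); print('touch',arm.line_to(KC+.093*Z,v=.1,f_stop=6)); st()
arm.close_gripper(60); s=st(); print(s['torque'])
turn(np.radians(213),10,1.5)
arm.sleep(.2); st(); arm.open_jaws(); st()
arm.line_to(KC+.20*Z,v=.15); park()
s=snap('top'); np.savez('/tmp/top6',**s); save(s,'k1',(250,140,370,262),4)
E
```

```text
touch False
t 88.5 p [ 0.6633 -0.1934  0.0937] F [ 1.1  0.  -0.6] op 0.0953 gf 0.0
t 89.8 p [ 0.6623 -0.1941  0.0931] F [-4.5 -4.4  2.8] op 0.01 gf 82.1
[-0.77176452  0.56284925  0.18829541]
-0.88 tz -0.17 F [ 3.5  2.  -1.3] op 0.0099
-0.51 tz -0.16 F [ 6.4  2.8 -3.1] op 0.0099
-0.14 tz -0.10 F [10.   3.5 -4. ] op 0.0102
0.23 tz -0.07 F [12.5  2.3 -5.1] op 0.0095
0.60 tz -0.05 F [15.  -0.2 -6.1] op 0.0094
0.98 tz -0.09 F [15.2 -2.5 -8.6] op 0.0095
1.35 tz -0.07 F [15.2 -5.1 -7.6] op 0.0097
1.72 tz -0.06 F [14.4 -8.2 -8. ] op 0.0098
2.09 tz -0.12 F [12.5 -9.9 -8.2] op 0.0094
2.46 tz -0.11 F [ 10.1 -11.3  -6.1] op 0.0099
t 94.5 p [ 0.6637 -0.1965  0.0931] F [  9.5 -12.   -6.5] op 0.0098 gf 82.1
t 95.9 p [ 0.6623 -0.1941  0.0931] F [ 0.1  0.8 -0.5] op 0.095 gf 0.0
```

View pics/k1.png

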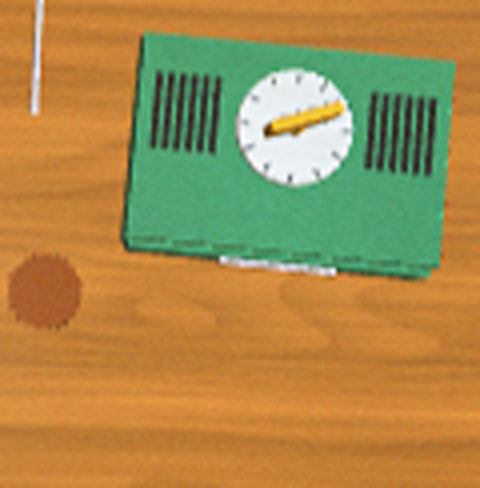

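The wing now lies at about −73° (mod 180), which is the full 213° turn with no slip. I'll regrip and wind to the stop.

```bash
python3 - <<'E'
from h import *
KC=np.array([.663,-.195,0])
arm.move_ptp(KC+.20*Z,down(np.radians(16.6))); print('touch',arm.line_to(KC+.093*Z,v=.1,f_stop=6))
arm.close_gripper(60); s=st(); print(s['torque'])
turn(np.radians(95),4,1.5); turn(np.radians(52),13,.6); st()
E
```

```text
touch False
t 104.1 p [ 0.6633 -0.1949  0.0932] F [ 3.3  0.4 -0.2] op 0.0095 gf 83.2
[ 0.19677991 -0.5385352   0.21746677]
-0.26 tz -0.10 F [ 3.3  0.9 -0.1] op 0.0099
0.15 tz -0.05 F [ 3.9 -0.5 -0.9] op 0.0100
0.57 tz -0.04 F [ 5.3 -0.7 -2.6] op 0.0099
0.98 tz -0.03 F [ 4.6 -1.2 -2.3] op 0.0098
1.04 tz -0.04 F [ 4.2 -0.6 -0.9] op 0.0098
1.12 tz -0.07 F [ 3.8 -1.6 -1.6] op 0.0100
1.19 tz -0.08 F [ 3.9 -0.6 -1. ] op 0.0100
1.25 tz 1.35 F [ 4.6 -1.2 -1.6] op 0.0102
STOP
t 107.0 p [ 0.6637 -0.1952  0.0932] F [ 4.6 -1.2 -1.6] op 0.0102 gf 84.7
```

The torque jumped at about 323° in total, which fits the 6.2 rad stop. I'll release and check.

```bash
python3 - <<'E'
from h import *
arm.sleep(.4); arm.open_jaws(); p=arm.sense()['tool_pos']; arm.line_to([p[0],p[1],.22],v=.15); park()
s=snap('top'); save(s,'e',(150,140,370,262),3.6); st()
P=cloud(s); print('bar z',np.nanmedian(P[170:184,180:222,2][P[170:184,180:222,2]>.03]).round(3))
E
```

```text
t 111.9 p [ 0.3004 -0.4499  0.4196] F [ 0.7 -0.  -0.6] op 0.0949 gf 0.0
bar z 0.057
```

View pics/e.png

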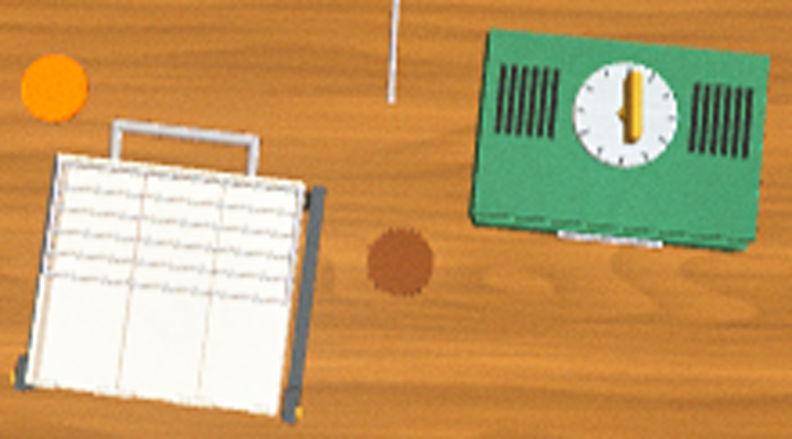

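The wing at (633,105) stands where the stop should leave it, the drawer is shut, and the tray is level and empty. I'll hand the job in.

```bash
python3 -c "
from workcell import arm
print(arm.job_done())"
```

```text
the job is handed in; nothing more can be done
None
```

I handed the job in at about 112 s of the 208 s allowed: all three lenses were laid flat and apart in the drawer, it is shut, the timer key is wound to its stop, and the tray is level; the hand-in call gave no verdict.

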